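Draw the locating pin of a board jig back to its groove and hold it

TASK

On the tilted board jig, swing the flat steel keeper clear of the locating pin's collar by pushing the upright post on its tail uphill. Then grip the pin by its ribbed handle and draw it, straight along its slanting bore and without forcing it sideways, until the groove round its shank has just come out of the block's face. Do not pull the pin right out, leave everything else on the bench undisturbed, and finish still gripping the pin, holding it motionless at that point so that the board could be swapped.

Things in the scene. Friction and masses are not known exactly. Their poses are not given: they have to be found in the camera images.
- block: Fixed aluminium block of the jig, 70 x 130 x 65 mm (thick), tilted 25 deg: its upper face looks up and towards the robot. Origin: bore's mouth, centre of the upper face, 95 mm above the bench. z: bore axis, out of the face; x: uphill in the face, away from the robot; y: along the face, to the left. Bore 21.6 mm wide. A board with parts to 25 mm above the face lies at y = 80 to 198 mm.
- pin_collar (a point): Loose steel locating pin, about 0.25 kg: point on its axis at the collar's underside; z from shank to head. Shank 20 mm thick, 80 mm long below it, groove 6 mm wide from 37 to 43 mm below it; collar 34 mm wide, 8 mm thick. At first the collar rests on the block's face (this point at the block's origin); the groove is just fully out when this point is 43 mm out along the bore.
- pin_grip (a point): Middle of the pin's ribbed handle, on its axis, 32 mm above pin_collar; axes as the pin's. The handle is round, 22 mm thick, from 8 to 55 mm above pin_collar; above it a head 30 mm wide up to 68 mm.
- pin: The same locating pin; origin at pin_collar, z along the pin towards the head.
- keeper (a joint): Turn of the keeper, 0 to 1.2 rad: flat steel bar 12 mm wide, 9.5 to 14.5 mm above the block's face, hinged about the block's z at block x = 0, y = -50 mm. At 0 its nose points to block +y and ends at y = -12 mm, over the pin's collar; as it grows the nose goes downhill, the tail uphill. Clear from 0.5. Starts at 0 to 0.15; stays where left (friction about 1 N at the post).
- keeper_post (a point): Middle of the upright round post on the keeper's tail, 40 mm from the hinge, away from the nose; 12 mm thick, standing along the block's z from 14.5 to 44.5 mm above its face. Push it uphill (block +x) by some 30 mm to swing the keeper clear.
- jig: Fixed steel base plate of the jig, 220 x 300 x 12 mm, carrying block, board and keeper. Origin on the bench under the block; x away from the robot (the jig is turned up to 0.35 rad either way); the plate reaches from y = -100 to +200 mm.
- capacitor: Bystander: black cylinder 30 mm wide, 42 mm tall, standing on the jig's base. Origin under it.
- spacer: Bystander: aluminium ring 32 mm wide, 10 mm tall, lying on the jig's base.
- screwdriver: Bystander: screwdriver lying to the right of the jig (-y).
- oiler: Bystander: yellow bottle 64 mm wide, 150 mm tall.
- mug: Bystander: blue mug 76 mm wide, 90 mm tall.
- heatsink: Bystander: finned aluminium heat sink 50 x 80 x 40 mm.
- standpin: Bystander: a stubby steel plug 38 mm wide, 72 mm tall, standing on a black stand; not the pin of the job.
Mind the look-alikes: they are no part of the job. What is shaped like the pin but purple or turquoise is not meant.

How it is judged:
On the way, in this order (a step that is already met when the one before it is completed fails the run):
1. the keeper is swung clear while the pin is still home (value of joint keeper above 0.5 rad and z of pin_collar in the frame of block below 0.006 m), for 0.2 s.
2. the pin, gripped, is drawn to its groove (z of pin_collar in the frame of block between 0.038 and 0.053 m and contact force between the fingers and pin above 2 N), for 0.2 s.
At the end, for the whole second after the job is handed in: The program ends with the pin gripped by the fingers (over 2 N), drawn 38 to 53 mm out of the block (groove just out at 43 mm), within 0.06 rad of the bore's axis, pressing on the jig with less than 15 N, still (under 10 mm/s and 0.15 rad/s), and the keeper still swung clear (over 0.5 rad) (all of step 2 and angle between the z axis of pin and the z axis of block, either way round below 0.06 rad and contact force between pin and jig below 15 N and linear speed of pin below 0.01 m/s and angular speed of pin below 0.15 rad/s and value of joint keeper above 0.5 rad); the arm keeps its last pose, push and grip.
It fails at once if the pin is pulled more than 65 mm out (z of pin_collar in the frame of block above 0.065 m).
It fails at once if the pin is forced against the jig with more than 50 N (contact force between pin and jig above 50 N).
It fails at once if a bystander is moved by more than 25 mm (distance of any of capacitor, spacer, screwdriver, oiler, mug, heatsink, standpin from where it was at the start of the episode above 0.025 m).
It also fails if it takes over 48 s, if anything falls off the work surface, if the arm or the gripper's body presses on something with over 40 N, if the wrist force passes 120 N, or if a joint passes its speed limit or range.

ROBOT

A 7-joint arm with a two-finger parallel gripper is mounted at the origin on the work surface. World frame = base frame: x ahead of the robot, y to its left, z up, the work surface at z = 0. Lengths are in m, angles in rad, forces in N, time in s.
With the tool pointing down it reaches from about 0.4 to 0.85 m from the base axis. Payload 10.4 kg.
Tool frame: the origin (TCP) lies midway between the tips of the shut fingers; the grasp point (between the pads) lies 19 mm behind it; z points along the fingers, y is the direction in which the jaws open and shut (so a half turn about z gives the same grasp; the last joint's range is limited). The gripper opens to 85 mm and grips with 20 to 120 N. Pads are 22 mm wide; open, the fingers measure 114 mm over their backs; the gripper's body (76 mm by 85 mm) begins 54 mm behind the grasp point. The pads swing forward as they close: fully open they stand 13 mm farther back than shut.
Start: joints at [-1.215, 0.332, -0.065, 1.46, 0.022, 1.35, -0.088], TCP at [0.231, 0.581, 0.231] pointing down, gripper open.
Joint ranges: [-2.6, 2.6], [-0.5, 2.12], [-1.47, 1.34], [0.16, 2.42], [-1.27, 4.41], [0.06, 2.06], [-2.6, 2.6]. Speed limits (rad/s): [2.22, 2.22, 2.79, 2.79, 3.14, 3.14, 3.14].

INTERFACE

Orientations are given as a unit quaternion [x, y, z, w].
In Python, from workcell import manip, viewer gives the robot as it stands.
- The arm moves only by the tool move_arm, never from a script. Its argument "deltas" is a list of rows, each a list of 7 numbers: the shift along the tool's x, y, z in m, then the turn, a rotation vector about the tool's x, y, z in degrees, then the opening, from -1 (shut) to 1 (fully open). In form: [[dx, dy, dz, wx, wy, wz, gripper], ...]. A call has 1 to 10 rows; each row shifts and turns the commanded pose from where the row before left it, along the tool's axes as they then stand; what a row does not reach is not made up. A row lasts 1/8 s, in which the tool goes at most 62.5 mm and 10.7 degrees, less where a joint would pass 70% of its speed; a pose out of reach is approached as far as the arm can. A call with a gripper value outside its range is refused whole. The fingers move at their own pace and stop on an object; "force" is the grip in N (left out, the last holds). Time passes only in rows, so rows that do not move let the fingers close. It gives the time, the measured TCP pose, the force and the opening at its end, in the units of the state.
- manip.get_obs(): the state, without advancing time (a new reading comes with each control period).
- viewer.camera(name): name is "side" or "top" or "wrist"; returns (picture, depth): 384x512x3 uint8, red, green, blue; 384x512 float32, m along the optical axis (not along the pixel's ray), 0 where there is no reading.
- viewer.calibration(name): a dict with "fx", "fy", "cx", "cy" (pixels), "dist" ([k1, k2, p1, p2, k3] as OpenCV has them; the pictures are not rectified), "R" (3x3) and "t" (3): a world point X has camera coordinates R X + t; the wrist camera has in their place "T_tool_cam" (4x4, takes a point from camera to tool coordinates, whose origin is the TCP and whose axes are the flange's). Camera axes: x right, y down, z forward; pixel columns grow to the right and rows downward; lengths in m; the calibration is good to about 2 mm. A picture is of the moment at which its call begins: read the wrist's pose just before it. calibration takes no time and is no camera call.
- manip.hand_in(): hands the job in, once; it reports no verdict.
The state is a dict: "clock": time; "joint_pos": joint angles; "joint_velocities": joint speeds; "tau": joint torques, N m; "position": TCP position; "ee_rot": TCP orientation; "ft_force": force on the tool from outside, world axes, zero at the start; "torque": the same for the moment, N m; "grip_width": opening from 0.0 (shut) to 1.0 (fully open).
Only numpy, scipy, OpenCV 4.12 (cv2) and the standard library are available. Lean on these libraries where they do the work, as an engineer would, in place of code of your own. Each camera call takes 0.05 s, during which the arm holds its last target.

## Working session

There is one attempt and no reset: what is moved stays moved. The work goes in short steps, Python scripts to look and compute and a tool call to move; the robot and the scene stay as the last step left them, time stands still between calls to the robot, and variables do not carry over. Pictures are saved under pics/ and viewed, and the job is handed in when it is done.

Besides the shell and the picture viewer there is one more tool, called after "Request:" by a JSON object that holds its "fn" and its "kwargs", one argument or row to a line. move_arm: Moves the arm, as the interface text tells. Its arguments: {"type":"object","properties":{"deltas":{"type":"array"},"force":{"type":"number"}},"required":["deltas"]}

```bash
ls; mkdir -p pics; python3 - <<'E'
from workcell import manip, viewer
import cv2, numpy as np
print(manip.get_obs())
for n in ["side","top","wrist"]:
    c=viewer.calibration(n); print(n,c)
    im,d=viewer.camera(n); cv2.imwrite(f"pics/{n}0.png",im[:,:,::-1]); np.savez(f"pics/{n}0.npz",im=im,d=d)
E
```

```text
pics
{'clock': 0.0, 'joint_pos': array([-1.21458919,  0.33290819, -0.06470033,  1.46096328,  0.02159681,
        1.3499012 , -0.08848712]), 'joint_velocities': array([-0.00066158, -0.00118925,  0.00132874, -0.0011332 ,  0.00063463,
        0.00098411, -0.00057548]), 'tau': array([ 6.35924516e-04, -6.25458312e+01,  4.99263871e-02, -3.91613388e+01,
        1.64130167e-02,  9.52606177e-03, -2.49173627e-05]), 'position': array([0.23099406, 0.58032978, 0.23048277]), 'ee_rot': array([ 1.88256441e-01,  9.82119627e-01, -7.34509386e-04, -1.07286971e-04]), 'ft_force': array([-0.96116903, -0.38164608,  0.17774786]), 'torque': array([-0.05536029, -0.00393609,  0.05138851]), 'grip_width': 1.0002794478631751}
side {'fx': 491.64065098326296, 'fy': 491.64065098326296, 'cx': 258.52172707669996, 'cy': 191.3552517377104, 'dist': array([0.01426088, 0.        , 0.        , 0.        , 0.        ]), 'R': array([[-0.90162484, -0.43242689, -0.00892361],
       [-0.2398291 ,  0.51700848, -0.82169595],
       [ 0.35993701, -0.73872134, -0.56985624]]), 't': array([0.53974645, 0.21275909, 1.26768718])}
top {'fx
[... 220 characters left out ...]
303854],
       [-0.99150552,  0.03029377, -0.12648749],
       [ 0.12681898,  0.0092755 , -0.99188251]]), 't': array([0.02582211, 0.62392795, 1.16901034])}
wrist {'fx': 269.231377450866, 'fy': 269.231377450866, 'cx': 255.71376419816815, 'cy': 188.5643800024877, 'dist': array([-0.01383187,  0.        ,  0.        ,  0.        ,  0.        ]), 'T_tool_cam': array([[ 1.75847000e-04, -9.63817113e-01, -2.66564330e-01,
         6.76650313e-02],
       [ 9.99999853e-01,  3.29510359e-05,  5.40538194e-04,
         4.46533849e-04],
       [-5.12196390e-04, -2.66564386e-01,  9.63816977e-01,
        -1.42283683e-01],
       [ 0.00000000e+00,  0.00000000e+00,  0.00000000e+00,
         1.00000000e+00]])}
```

View pics/side0.png

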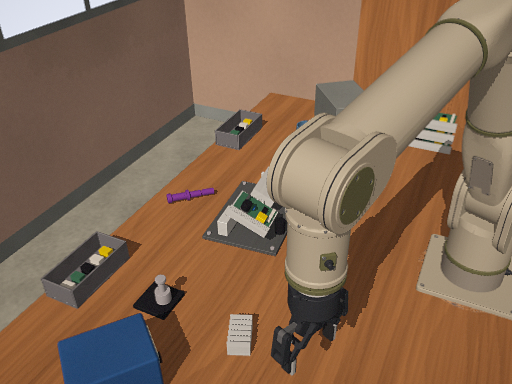

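View pics/top0.png

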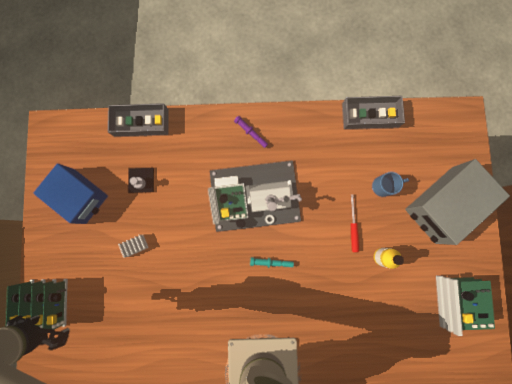

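The side view has the jig at about (250,215), partly hidden by the arm. The top view shows it clearly at about (255,196), with the white block on its right and the board on its left. I'll enlarge the top crop.

```bash
python3 - <<'E'
import cv2, numpy as np
im=np.load("pics/top0.npz")["im"]
c=im[150:245,200:340]
cv2.imwrite("pics/topcrop0.png",cv2.resize(c,None,fx=5.5,fy=5.5,interpolation=cv2.INTER_CUBIC)[:,:,::-1])
E
```

```text
(no output)
```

View pics/topcrop0.png

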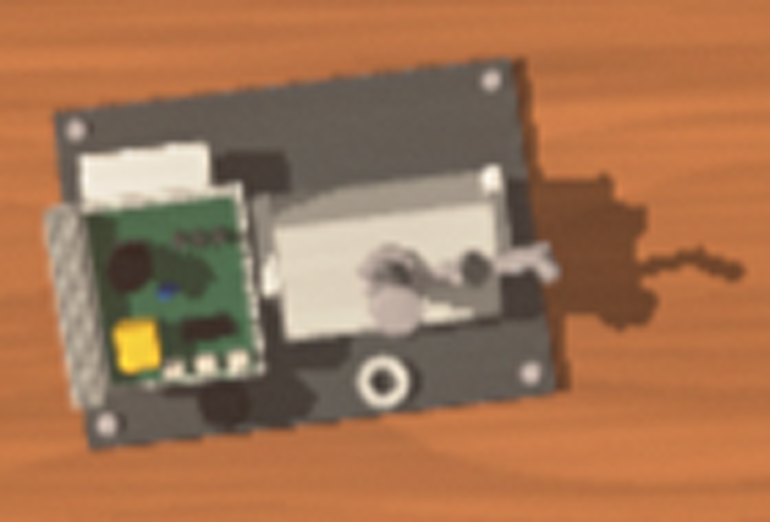

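The top crop shows the pin head at crop (395,305), the keeper hinge at (475,265) and the tail with its post at (540,260), beyond the block's right edge. The spacer ring is at (383,382) and the capacitor at (225,400). Next I'll measure the jig from the plate corners and fit the block face to the depth.

```bash
cat > h.py <<'E'
import cv2, numpy as np
from scipy.spatial.transform import Rotation as Rot
from workcell import manip, viewer
def K(c): return np.array([[c["fx"],0,c["cx"]],[0,c["fy"],c["cy"]],[0,0,1.]])
def cam_pose(name,obs=None):
    c=viewer.calibration(name)
    if name=="wrist":
        T=np.eye(4);T[:3,:3]=Rot.from_quat(obs["ee_rot"]).as_matrix();T[:3,3]=obs["position"]
        T=T@c["T_tool_cam"]; return c,T[:3,:3],T[:3,3]
    R=c["R"]; return c,R.T,-R.T@c["t"]
def rays(c,uv):
    p=cv2.undistortPoints(np.asarray(uv,float).reshape(-1,1,2),K(c),c["dist"]).reshape(-1,2)
    return np.c_[p,np.ones(len(p))]
def onplane(name,uv,n,d,obs=None):  # n.X=d
    c,R,o=cam_pose(name,obs); r=rays(c,uv)@R.T
    n=np.asarray(n,float); s=(d-o@n)/(r@n); return o+r*s[:,None]
def cloud(name,D,uv,obs=None):
    c,R,o=cam_pose(name,obs); uv=np.asarray(uv,int)
    return o+(rays(c,uv)*D[uv[:,1],uv[:,0]][:,None])@R.T
def project(name,X,obs=None):
    c,R,o=cam_pose(name,obs); rv=cv2.Rodrigues(R.T)[0]
    return cv2.projectPoints(np.asarray(X,float).reshape(-1,1,3),rv,-R.T@o,K(c),c["dist"])[0].reshape(-1,2)
E
python3 - <<'E'
from h import *
f=np.load("pics/top0.npz");D=f["d"];im=f["im"]
cr=np.array([[55,112],[520,58],[565,390],[90,450]])/5.5-0.4+[200,150]
P=onplane("top",cr,[0,0,1],.012); print(P.round(4))
print(np.linalg.norm(P-np.roll(P,-1,0),axis=1))
sc=np.array([[76,130],[491,80],[531,374],[107,424]])/5.5-0.4+[200,150]
P=onplane("top",sc,[0,0,1],.012); print(P.round(4)); print(np.linalg.norm(P-np.roll(P,-1,0),axis=1))
# jig yaw
e=P[0]-P[1]; e2=P[3]-P[2]; print("yaw", [np.arctan2(-v[0],v[1]) for v in (e,e2)], [np.arctan2(v[1],v[0]) for v in (P[0]-P[3],P[1]-P[2])], "ctr",P.mean(0))
# block face plane
uv=[(u,v) for u in range(252,268) for v in range(190,208)]+[(u,v) for u in range(276,290) for v in range(200,207)]
X=cloud("top",D,uv); 
ok=np.abs(X[:,2]-.095)<.03; X=X[ok]
for _ in range(8):
    m=X.mean(0);n=np.linalg.svd(X-m)[2][2]; n*=np.sign(n[2]); r=(X-m)@n; 
    X=X[np.abs(r)<max(.003,2*np.median(abs(r)))]
print(len(X),m,n,r.std(),"tilt",np.degrees(np.arccos(n[2])),"az",np.arctan2(-n[1],-n[0]))
E
```

```text
[[ 0.6974  0.1681  0.012 ]
 [ 0.7235 -0.1338  0.012 ]
 [ 0.5086 -0.1531  0.012 ]
 [ 0.4796  0.1487  0.012 ]]
[0.30310639 0.21575937 0.30321205 0.21870508]
[[ 0.6852  0.1547  0.012 ]
 [ 0.7096 -0.1145  0.012 ]
 [ 0.5194 -0.1321  0.012 ]
 [ 0.4957  0.1376  0.012 ]]
[0.27026266 0.19105338 0.27072558 0.19029363]
yaw [np.float64(0.09044350598964107), np.float64(0.0876379981170144)] [np.float64(0.08971347102531411), np.float64(0.09213377534083113)] ctr [0.60246129 0.01143869 0.012     ]
288 [ 0.57813827 -0.01895998  0.09491433] [-0.42964992 -0.02530528  0.9026409 ] 0.0014917371259593022 tilt 25.492597624731246 az 0.058829485821122234
```

```bash
cat >> h.py <<'E'
yaw=0.090; T=np.radians(25)
xj=np.array([np.cos(yaw),np.sin(yaw),0]);yB=np.array([-np.sin(yaw),np.cos(yaw),0])
zB=-np.sin(T)*xj+np.cos(T)*np.array([0,0,1]);xB=np.cos(T)*xj+np.sin(T)*np.array([0,0,1])
RB=np.c_[xB,yB,zB]
E
python3 - <<'E'
from h import *
f=np.load("pics/top0.npz");D=f["d"];im=f["im"]
O=np.array([.607,-.0384,.095])
for nm,b in dict(O=(0,0,0),head=(0,0,.068),hinge=(0,-.05,.0145),posttop=(0,-.09,.0445),cornDR=(-.035,-.065,0),cUR=(.035,-.065,0),cUL=(.035,.065,0),cDL=(-.035,.065,0)).items():
    p=project("top",O+RB@np.array(b))[0]; print(nm,p.round(1),((p-[200,150]+.4)*5.5).round(0))
uv=[(u,v) for u in range(266,278) for v in range(198,212)]
X=cloud("top",D,uv); B=(X-O)@RB
m=np.abs(B[:,2]-.068)<.006
print("head top pts",m.sum(),B[m].mean(0),(B[m].max(0)+B[m].min(0))/2, X[m].mean(0), np.ptp(B[m],axis=0))
p=project("top",X[m]); print((p.mean(0)-[200,150]+.4)*5.5)
E
```

```text
O [269.1 190.7] [382. 226.]
head [270.7 197.4] [391. 263.]
hinge [284.7 190.2] [468. 223.]
posttop [298.4 191.6] [543. 231.]
cornDR [289.6 198.3] [495. 268.]
cUR [287.8 178.1] [485. 157.]
cUL [248.2 182.9] [267. 183.]
cDL [250.7 203. ] [281. 293.]
head top pts 2 [-0.01067837 -0.0025188   0.07216118] [-0.01067837 -0.0025188   0.07216118] [ 0.56721447 -0.04451943  0.15588736] [0.00059647 0.01220264 0.00267153]
[398.2 282.7]
```

```bash
python3 - <<'E'
from h import *
px=lambda c: np.array(c,float)/5.5-.4+[200,150]
H=onplane("top",px([[395,307]]),[0,0,1],.095+.068*zB[2]); print("head->O",H-.068*zB)
f=np.load("pics/top0.npz");D=f["d"]
# face plane from cloud: O lies on it
n=zB; C=np.array([.57814,-.01896,.09491]); 
co=onplane("top",px([[503,312],[497,205],[275,225],[285,340]]),n,C@n); print(co); print(np.linalg.norm(co-np.roll(co,-1,0),axis=1),co.mean(0))
po=onplane("top",px([[545,262]]),n,C@n+.0445); print("post", (po-(H-.068*zB))@RB)
E
```

```text
head->O [[ 0.58212522 -0.03964089  0.095     ]]
[[ 0.55436625 -0.10973582  0.08006447]
 [ 0.61566626 -0.10621791  0.10868089]
 [ 0.60755676  0.02516808  0.1104212 ]
 [ 0.54147749  0.02182266  0.07959243]]
[0.06774191 0.13164753 0.07299367 0.13218917] [ 0.57976669 -0.04224075  0.09468975]
post [[ 0.00770995 -0.08916161  0.04531029]]
```

```bash
cat >> h.py <<'E'
O=np.array([.581,-.041,.095])
RT=np.c_[-xB,yB,-zB]   # tool: x downhill, y = block y, z into block
def delta(obs,pos,R=RT):
    Rc=Rot.from_quat(obs["ee_rot"]).as_matrix()
    print("shift in tool",(Rc.T@(np.asarray(pos)-obs["position"])).round(4),"rotvec deg",np.degrees(Rot.from_matrix(Rc.T@R).as_rotvec()).round(2))
E
python3 - <<'E'
from h import *
print(RT)
o=manip.get_obs(); delta(o,O+.16*zB); print(O+.16*zB)
for u,v,n in [(133,245,"heatsink"),(140,182,"standpin")]:
    print(n,onplane("top",[[u,v]],[0,0,1],.05))
E
```

```text
[[-0.90263972 -0.08987855  0.42090781]
 [-0.08145763  0.99595273  0.03798432]
 [-0.42261826  0.         -0.90630779]]
shift in tool [-0.4946 -0.4785 -0.0088] rotvec deg [ -5.92 -24.55 -26.42]
[ 0.51365475 -0.04707749  0.24000925]
heatsink [[0.44138823 0.42585101 0.05      ]]
standpin [[0.65594607 0.40442459 0.05      ]]
```

Request:
{"fn": "move_arm", "kwargs": {
  "deltas": [
    [-0.02, -0.02, -0.03, 0, 0, 0, 1],
    [-0.041, -0.04, 0, 0, 0, 0, 1],
    [-0.041, -0.04, 0, 0, 0, 0, 1],
    [-0.041, -0.04, 0, 0, 0, 0, 1],
    [-0.041, -0.04, 0, 0, 0, 0, 1],
    [-0.041, -0.04, 0, 0, 0, 0, 1],
    [-0.041, -0.04, 0, 0, 0, 0, 1],
    [-0.041, -0.04, 0, 0, 0, 0, 1],
    [-0.041, -0.04, 0, 0, 0, 0, 1],
    [-0.041, -0.04, 0, 0, 0, 0, 1]
  ]
}}

```text
clock: 1.4
position: [0.4524, 0.082, 0.2613]
ee_rot: [0.188, 0.982, 0.0, 0.0]
ft_force: [0.9, 0.8, 0.7]
grip_width: 0.999
```

Request:
{"fn": "move_arm", "kwargs": {
  "deltas": [
    [0, 0, 0, -1.48, -6.14, -6.6, 1],
    [0, 0, 0, -1.48, -6.14, -6.6, 1],
    [0, 0, 0, -1.48, -6.14, -6.6, 1],
    [0, 0, 0, -1.48, -6.14, -6.6, 1],
    [0, 0, 0, 0, 0, 0, 1]
  ]
}}

```text
clock: 2.02
position: [0.4508, 0.0835, 0.2608]
ee_rot: [-0.044, 0.975, 0.011, 0.216]
ft_force: [0.2, 1.4, 0.1]
grip_width: 1.0
```

```bash
python3 - <<'E'
from h import *
o=manip.get_obs(); print(o["clock"],o["position"],o["ft_force"]); delta(o,O+.16*zB)
E
```

```text
2.025 [0.45080243 0.08350676 0.26083066] [0.23099349 1.41036699 0.09691403]
shift in tool [-0.0374 -0.1357  0.0401] rotvec deg [ 0.1   0.02 -0.05]
```

Request:
{"fn": "move_arm", "kwargs": {
  "deltas": [
    [-0.012, -0.045, 0.01, 0, 0, 0, 1],
    [-0.012, -0.045, 0.01, 0, 0, 0, 1],
    [-0.013, -0.046, 0.01, 0.1, 0, 0, 1],
    [0, 0, 0, 0, 0, 0, 1],
    [0, 0, 0, 0, 0, 0, 1]
  ]
}}

```text
clock: 2.65
position: [0.5104, -0.0472, 0.2497]
ee_rot: [-0.043, 0.975, 0.009, 0.216]
ft_force: [0.4, 0.7, -0.2]
grip_width: 1.004
```

```bash
python3 - <<'E'
from h import *
import pickle
o=manip.get_obs(); print(o["clock"],o["position"],o["joint_pos"]); delta(o,O+.16*zB)
im,d=viewer.camera("wrist"); cv2.imwrite("pics/wrist1.png",im[:,:,::-1]); pickle.dump((o,im,d),open("pics/wrist1.pkl","wb"))
im,d=viewer.camera("side"); cv2.imwrite("pics/side1.png",cv2.resize(im[150:270,180:330],None,fx=5,fy=5,interpolation=2)[:,:,::-1]); pickle.dump((o,im,d),open("pics/side1.pkl","wb"))
E
```

```text
2.65 [ 0.51043284 -0.04717859  0.24969364] [-0.72070622 -0.36594301  0.62196114  2.10733499  0.26588011  0.90833425
  1.45554507]
shift in tool [ 0.0012 -0.0002  0.0101] rotvec deg [-0.08 -0.05 -0.13]
```

View pics/wrist1.png

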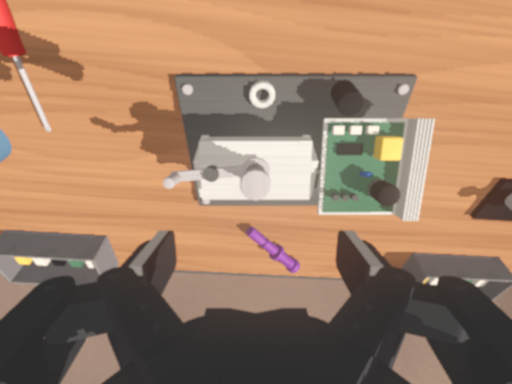

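View pics/side1.png

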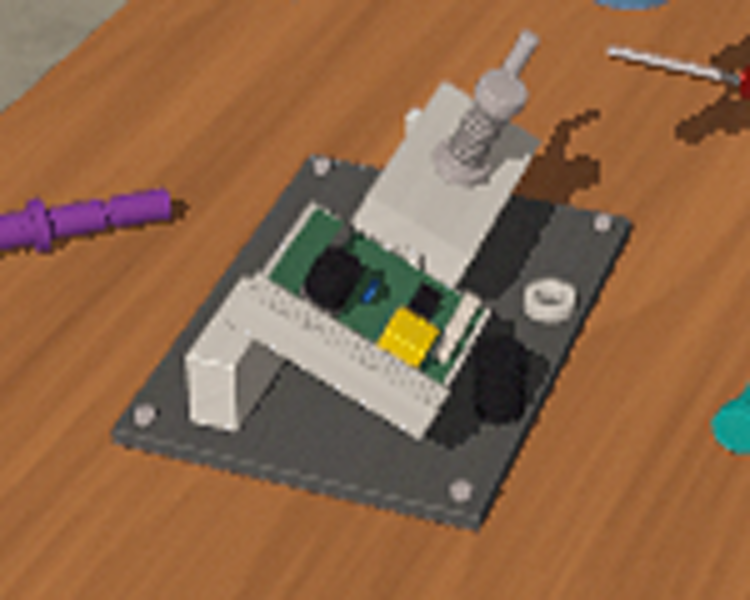

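The wrist view shows candidates for the pin: steel head in the jig at (255,180), a purple one at (272,248), and the turquoise one and the steel plug on its black stand, both out of the main area. Only the steel one stands in the block with the keeper beside it (post at about (170,180), hinge at (210,173)). I'll confirm with an enlarged crop.

```bash
python3 - <<'E'
import pickle,cv2
o,im,d=pickle.load(open("pics/wrist1.pkl","rb"))
cv2.imwrite("pics/w1c.png",cv2.resize(im[120:220,155:330],None,fx=4.5,fy=4.5,interpolation=2)[:,:,::-1])
E
```

```text
(no output)
```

View pics/w1c.png

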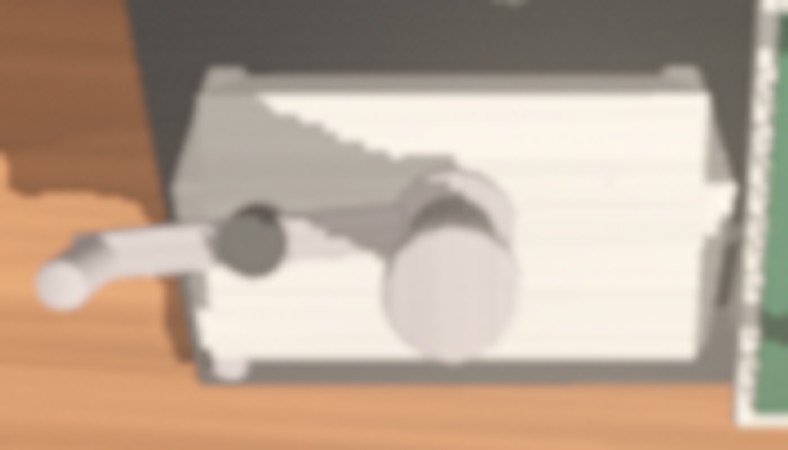

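The crop confirms it: the steel pin's head is at crop (451,293), the keeper's hinge at (252,240), the post top at (62,285), and the face's corners are at about (205,92), (710,92), (695,360) and (208,358).

```bash
python3 - <<'E'
from h import *
import pickle
o,im,d=pickle.load(open("pics/wrist1.pkl","rb"))
px=lambda c: np.array(c,float)/4.5-.39+[155,120]
for nm,c,h in [("head",[451,293],.068),("hinge",[252,240],.0155),("post",[62,285],.0445),("c1",[203,92],0),("c2",[711,92],0),("c3",[697,360],0),("c4",[206,360],0)]:
    X=onplane("wrist",px([c]),zB,O@zB+h,o); print(nm,((X-O)@RB).round(4))
s=pickle.load(open("pics/side1.pkl","rb"))
pxs=lambda c: np.array(c,float)/5-.4+[180,150]
for nm,c,h in [("head",[500,91],.068),("post",[531,38],.0445)]:
    X=onplane("side",pxs([c]),zB,O@zB+h); print("side",nm,((X-O)@RB).round(4))
# depth-based plane in wrist
uv=[(u,v) for u in range(270,305) for v in range(145,195)]
X=cloud("wrist",d,uv,o); B=(X-O)@RB; m=np.abs(B[:,2])<.01; print("face h",B[m].mean(0),m.sum(), np.polyfit(B[m][:,0],B[m][:,2],1),np.polyfit(B[m][:,1],B[m][:,2],1))
uv=[(u,v) for u in range(248,262) for v in range(176,195)]
X=cloud("wrist",d,uv,o); B=(X-O)@RB; m=np.abs(B[:,2]-.068)<.008; print("head",np.median(B[m],axis=0),m.sum())
E
```

```text
head [[-0.0026 -0.0002  0.068 ]]
hinge [[-0.0027 -0.0502  0.0155]]
post [[ 0.0015 -0.0892  0.0445]]
c1 [[-0.038  -0.0636 -0.    ]]
c2 [[-0.0377  0.066  -0.    ]]
c3 [[0.034  0.0661 0.    ]]
c4 [[ 0.0338 -0.0669  0.    ]]
side head [[-0.0029  0.0038  0.068 ]]
side post [[-0.0011 -0.0914  0.0445]]
face h [-0.00330462  0.0376046   0.00056671] 1742 [0.00194997 0.00057315] [-0.00231011  0.00065358]
head [-2.49755509e-03 -1.75826874e-05  6.85822431e-02] 265
```

```bash
cat >> h.py <<'E'
O=O+RB@np.array([-.0024,.0003,.0004])
def B(x,y,z): return O+RB@(np.array([x,y,z])/1000.)
def where(o):
    print("t",round(o["clock"],2),"TCP in block mm",((o["position"]-O)@RB*1000).round(1),"F block",(o["ft_force"]@RB).round(1),"tq",o["torque"].round(2),"w",round(o["grip_width"],3))
E
python3 - <<'E'
from h import *
o=manip.get_obs(); where(o); delta(o,B(-32,-82,60))
E
```

```text
t 2.75 TCP in block mm [  3.4   0.6 169.8] F block [-0.8  0.1 -0.6] tq [-0.05  0.45  0.02] w 0.995
shift in tool [ 0.0354 -0.0825  0.1099] rotvec deg [-0.04 -0.01 -0.  ]
```

Request:
{"fn": "move_arm", "kwargs": {
  "deltas": [
    [0.018, -0.041, 0, 0, 0, 0, -1],
    [0.017, -0.041, 0, 0, 0, 0, -1],
    [0, 0, 0.02, 0, 0, 0, -1],
    [0, 0, 0.03, 0, 0, 0, -1],
    [0, 0, 0.03, 0, 0, 0, -1],
    [0, 0, 0.03, 0, 0, 0, -1],
    [0, 0, 0, 0, 0, 0, -1],
    [0, 0, 0, 0, 0, 0, -1]
  ],
  "force": 20
}}

```text
clock: 3.75
position: [0.5325, -0.1271, 0.136]
ee_rot: [-0.044, 0.975, 0.01, 0.217]
ft_force: [-0.0, -0.4, -0.2]
grip_width: 0.004
```

```bash
python3 - <<'E'
from h import *
o=manip.get_obs(); where(o); delta(o,B(-32,-82,22))
im,d=viewer.camera("wrist"); cv2.imwrite("pics/wrist2.png",im[:,:,::-1])
E
```

```text
t 3.75 TCP in block mm [-31.1 -81.7  60.4] F block [-0.2 -0.4 -0.2] tq [-0.06  0.44 -0.02] w 0.004
shift in tool [ 0.0009 -0.0003  0.0384] rotvec deg [-0.01  0.04  0.02]
```

View pics/wrist2.png

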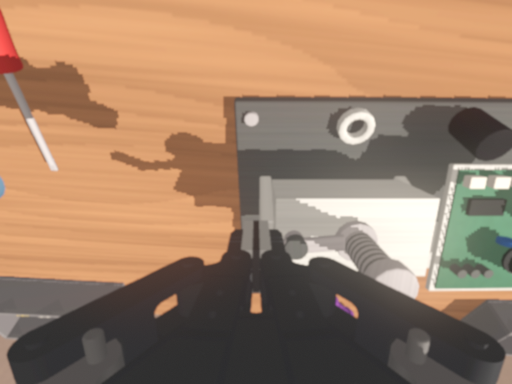

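The closed fingers are at about (255,245) and the pin head is at (400,280) to their right. The linkage flares sideways, so I'll check its clearance to the pin head from the wrist depth.

```bash
python3 - <<'E'
from h import *
o=manip.get_obs()
im,d=viewer.camera("wrist")
uv=np.array([(u,v) for u in range(0,512,2) for v in range(200,384,2) if 0.02<d[v,u]<.22])
c=viewer.calibration("wrist");Tc=c["T_tool_cam"]
P=(rays(c,uv)*d[uv[:,1],uv[:,0]][:,None])@Tc[:3,:3].T+Tc[:3,3]
col=im[uv[:,1],uv[:,0]].max(1)
for a in range(-140,10,10):
    m=(P[:,2]*1000>=a)&(P[:,2]*1000<a+10)&(col<70)
    if m.sum()>5: print(a,m.sum(),"x",(np.percentile(P[m,0],[1,99])*1000).round(),"y",(np.percentile(P[m,1],[1,99])*1000).round())
E
```

```text
-110 539 x [17. 21.] y [-19.  19.]
-100 2640 x [ 6. 21.] y [-57.  58.]
-90 2396 x [ 5. 18.] y [-59.  60.]
-80 1931 x [-6. 18.] y [-52.  51.]
-70 835 x [-8. 18.] y [-45.  36.]
-60 830 x [-8. 13.] y [-35.  36.]
-50 291 x [-8. 14.] y [-20.  23.]
-40 89 x [-9. 12.] y [-10.  11.]
-30 40 x [ 7. 11.] y [-10.  13.]
-20 26 x [ 7. 11.] y [-8. 13.]
```

Request:
{"fn": "move_arm", "kwargs": {
  "deltas": [
    [0.001, -0.002, 0.02, 0, 0, 0, -1],
    [0, 0, 0.018, 0, 0, 0, -1],
    [0, 0, 0, 0, 0, 0, -1],
    [-0.008, 0, 0, 0, 0, 0, -1],
    [-0.008, 0, 0, 0, 0, 0, -1],
    [-0.006, 0, 0, 0, 0, 0, -1],
    [-0.006, 0, 0, 0, 0, 0, -1],
    [0, 0, 0, 0, 0, 0, -1]
  ]
}}

```text
clock: 4.85
position: [0.5693, -0.1253, 0.1171]
ee_rot: [-0.044, 0.976, 0.011, 0.214]
ft_force: [0.6, -0.2, 0.4]
grip_width: -0.002
```

```bash
python3 - <<'E'
from h import *
o=manip.get_obs(); where(o); delta(o,B(14,-84,22))
im,d=viewer.camera("wrist"); cv2.imwrite("pics/wrist3.png",im[:,:,::-1])
im,d=viewer.camera("side"); cv2.imwrite("pics/side3.png",cv2.resize(im[120:240,220:350],None,fx=5,fy=5,interpolation=2)[:,:,::-1])
E
```

```text
t 4.85 TCP in block mm [ -5.7 -83.2  27.8] F block [ 0.8 -0.2  0.1] tq [-0.02  0.45 -0.  ] w -0.002
shift in tool [-0.0197 -0.0008  0.0057] rotvec deg [ 0.1  -0.25 -0.04]
```

View pics/side3.png

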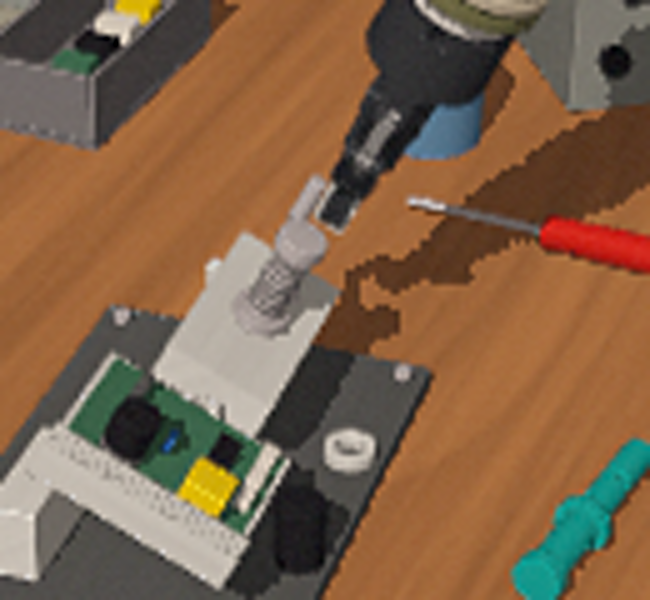

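View pics/wrist3.png

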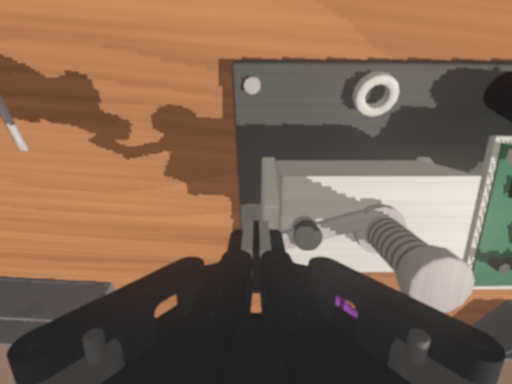

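The side view shows the fingers at (335,215), just downhill of the post at (308,197). The wrist view shows the keeper's nose still over the collar. I'll continue the push uphill.

Request:
{"fn": "move_arm", "kwargs": {
  "deltas": [
    [-0.003, -0.001, 0.005, 0, 0, 0, -1],
    [-0.004, 0, 0, 0, 0, 0, -1],
    [-0.004, 0, 0, 0, 0, 0, -1],
    [-0.004, 0, 0, 0, 0, 0, -1],
    [-0.004, 0, 0, 0, 0, 0, -1],
    [0, 0, 0, 0, 0, 0, -1],
    [0, 0, 0, 0, 0, 0, -1]
  ]
}}

```text
clock: 5.82
position: [0.5886, -0.1247, 0.1205]
ee_rot: [-0.044, 0.976, 0.011, 0.214]
ft_force: [-1.4, 0.6, -0.7]
grip_width: 0.001
```

```bash
python3 - <<'E'
from h import *
o=manip.get_obs(); where(o); delta(o,B(14,-84,22))
im,d=viewer.camera("wrist"); cv2.imwrite("pics/wrist4.png",im[:,:,::-1])
im,d=viewer.camera("side"); cv2.imwrite("pics/side4.png",cv2.resize(im[120:240,220:350],None,fx=5,fy=5,interpolation=2)[:,:,::-1])
E
```

```text
t 5.83 TCP in block mm [ 13.2 -84.4  22.7] F block [-1.5  0.8 -0.1] tq [0.06 0.73 0.06] w 0.001
shift in tool [-0.0008  0.0004  0.0007] rotvec deg [ 0.09 -0.22 -0.06]
```

View pics/side4.png

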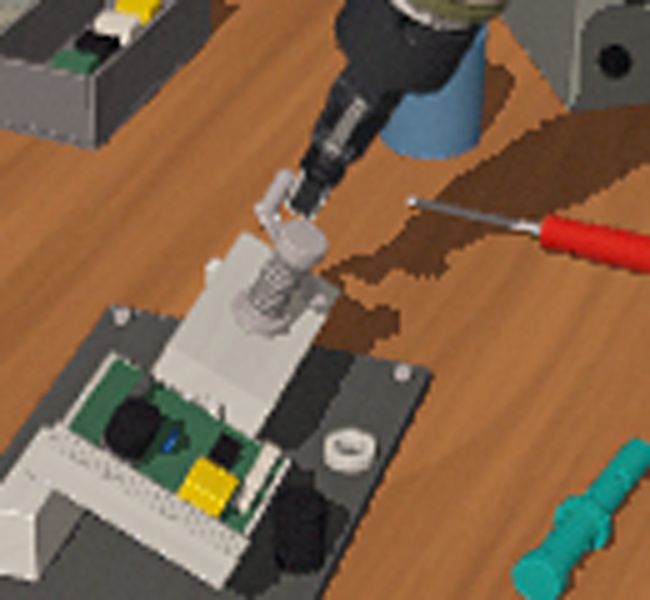

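View pics/wrist4.png

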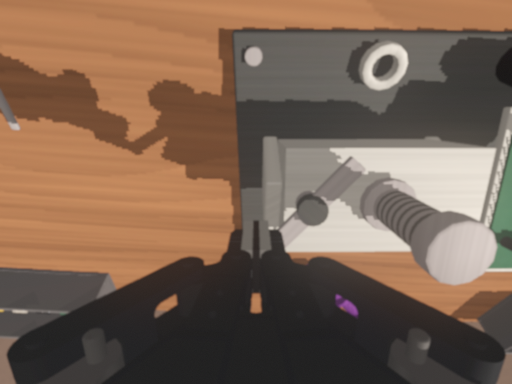

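The keeper has swung: its nose is now at about (352,165) in the wrist view, downhill of the hinge at (313,210), and the collar at (388,200) is free. I'll measure the angle.

```bash
python3 - <<'E'
from h import *
o=manip.get_obs()
X=onplane("wrist",[[313,210],[352,165]],zB,O@zB+.0145,o); b=(X-O)@RB*1000; print(b.round(1)); v=b[1]-b[0]; print("theta",np.arctan2(-v[0],v[1]),np.hypot(*v[:2]))
E
```

```text
[[  0.5 -49.7  14.5]
 [-26.5 -29.   14.5]]
theta 0.9169429482686304 34.083549464096485
```

Measured keeper angle is 0.92 rad (needs more than 0.5). I'll back off downhill, rise, and move over the pin.

Request:
{"fn": "move_arm", "kwargs": {
  "deltas": [
    [0.012, 0, 0, 0, 0, 0, -1],
    [0.006, -0.002, 0, 0, 0, 0, -1],
    [0, 0, -0.03, 0, 0, 0, -1],
    [0, 0, -0.04, 0, 0, 0, -1],
    [0, 0, -0.025, 0, 0, 0, 0.1],
    [0, 0.042, 0, 0, 0, 0, 0.1],
    [0, 0.042, 0, 0, 0, 0, 0.1],
    [0, 0, 0, 0, 0, 0, 0.1],
    [0, 0, 0, 0, 0, 0, 0.1]
  ]
}}

```text
clock: 7.05
position: [0.5302, -0.0409, 0.1766]
ee_rot: [-0.048, 0.977, 0.019, 0.206]
ft_force: [-0.1, 0.2, -0.4]
grip_width: 0.548
```

```bash
python3 - <<'E'
from h import *
o=manip.get_obs(); where(o); delta(o,B(0,0,105))
im,d=viewer.camera("wrist"); cv2.imwrite("pics/wrist5.png",im[:,:,::-1])
np.savez("pics/w5.npz",im=im,d=d)
im,d=viewer.camera("side"); cv2.imwrite("pics/side5.png",cv2.resize(im[120:240,220:350],None,fx=5,fy=5,interpolation=2)[:,:,::-1])
E
```

```text
t 7.05 TCP in block mm [-8.9  4.4 94.9] F block [-0.3  0.2 -0.3] tq [-0.08  0.39 -0.  ] w 0.548
shift in tool [-0.0087 -0.0042 -0.0103] rotvec deg [ 1.14 -1.18  0.17]
```

View pics/wrist5.png

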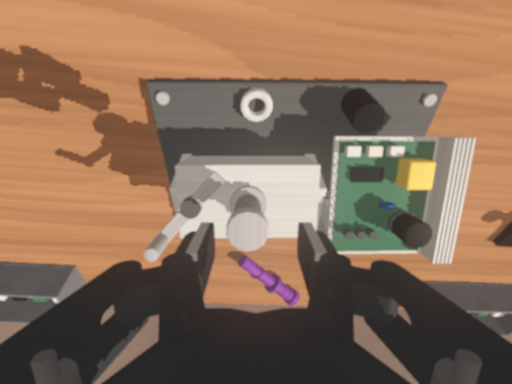

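View pics/side5.png

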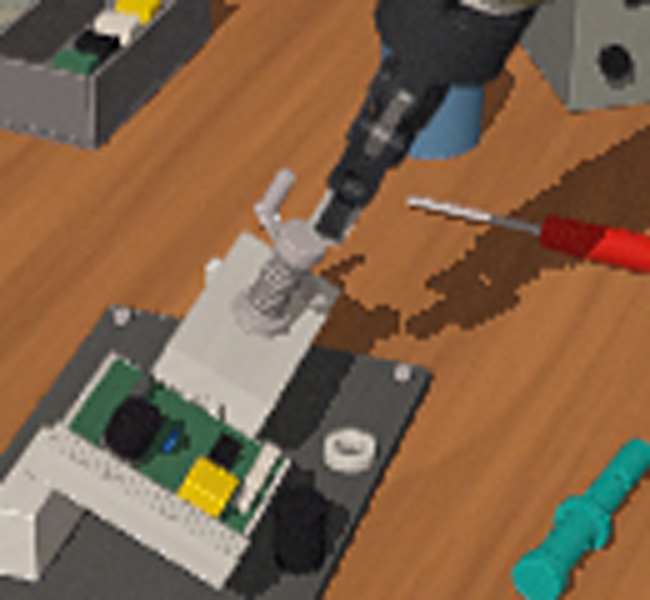

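The keeper stays swung and the head is at about (247,228). The pose drifted slightly because of rate limits. I'll correct it, then re-measure the pin axis.

Request:
{"fn": "move_arm", "kwargs": {
  "deltas": [
    [-0.004, -0.002, -0.005, 0.57, -0.59, 0.08, 0.1],
    [-0.004, -0.002, -0.005, 0.57, -0.59, 0.08, 0.1],
    [0, 0, 0, 0, 0, 0, 0.1],
    [0, 0, 0, 0, 0, 0, 0.1]
  ]
}}

```text
clock: 7.65
position: [0.5338, -0.0439, 0.189]
ee_rot: [-0.044, 0.975, 0.01, 0.216]
ft_force: [0.7, 0.6, 0.3]
grip_width: 0.55
```

```bash
python3 - <<'E'
from h import *
o=manip.get_obs(); where(o); delta(o,B(0,0,105))
im,d=viewer.camera("wrist"); np.savez("pics/w6.npz",im=im,d=d)
cv2.imwrite("pics/w6c.png",cv2.resize(im[120:270,140:350],None,fx=3.8,fy=3.8,interpolation=2)[:,:,::-1])
E
```

```text
t 7.65 TCP in block mm [ -0.7   1.1 104.7] F block [0.8 0.5 0. ] tq [-0.06  0.43  0.03] w 0.55
shift in tool [-0.0007 -0.0011 -0.0003] rotvec deg [ 0.   -0.01  0.05]
```

View pics/w6c.png

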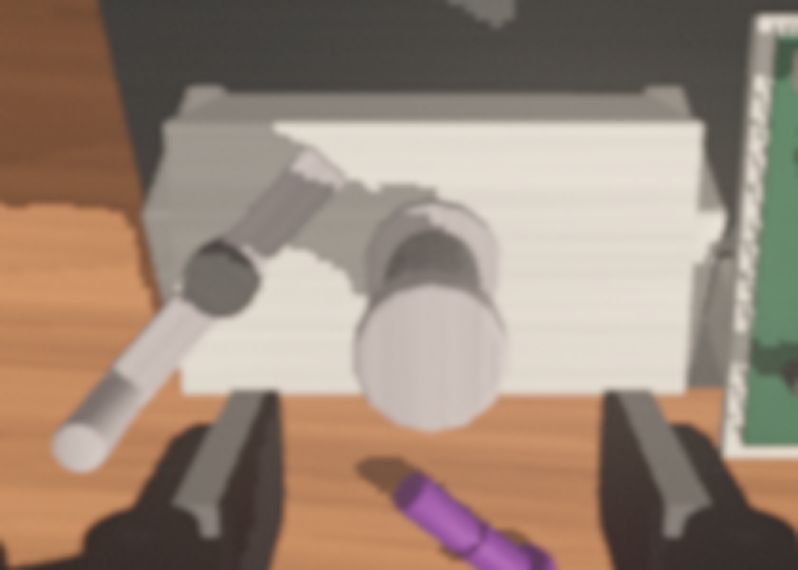

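```bash
python3 - <<'E'
from h import *
o=manip.get_obs()
f=np.load("pics/w6.npz");im,d=f["im"],f["d"]
px=lambda c: np.array(c,float)/3.8-.37+[140,120]
for nm,c,h in [("head",[431,357],.068),("hinge",[222,278],.0155),("nose",[325,168],.0145),("post",[81,447],.0445),("c1",[162,120],0),("c2",[704,121],0),("c3",[688,393],0),("c4",[182,393],0)]:
    X=onplane("wrist",px([c]),zB,O@zB+h,o); print(nm,((X-O)@RB*1000).round(1))
uv=np.array([(u,v) for u in range(230,276) for v in range(190,236)])
X=cloud("wrist",d,uv,o); b=(X-O)@RB; m=np.abs(b[:,2]-.068)<.004
print("head cloud",m.sum(),(b[m].mean(0)*1000).round(1),(np.percentile(b[m],[2,98],axis=0)*1000).round(1))
E
```

```text
head [[-0.3 -0.2 68. ]]
hinge [[ -0.2 -50.   15.5]]
nose [[-26.3 -25.   14.5]]
post [[ 29.4 -76.3  44.5]]
c1 [[-35.4 -65.7  -0. ]]
c2 [[-35.3  65.2  -0. ]]
c3 [[35.4 66.  -0. ]]
c4 [[ 35.5 -65.6  -0. ]]
head cloud 1285 [-0.9 -0.4 67.9] [[-13.8 -13.6  65.4]
 [ 12.7  12.6  69.3]]
```

Everything agrees within about 0.5 mm: face corners at ±35/±65, head at (-0.3,-0.2,68), and keeper about 0.83 rad from the post. I'll descend.

Request:
{"fn": "move_arm", "kwargs": {
  "deltas": [
    [0, -0.0014, 0.01, 0, 0, 0, 0.1],
    [0, 0, 0.015, 0, 0, 0, 0.1],
    [0, 0, 0.015, 0, 0, 0, 0.1],
    [0, 0, 0.015, 0, 0, 0, 0.1],
    [0, 0, 0.015, 0, 0, 0, 0.1],
    [0, 0, 0, 0, 0, 0, 0.1],
    [0, 0, 0, 0, 0, 0, 0.1]
  ]
}}

```text
clock: 8.57
position: [0.5634, -0.0427, 0.1257]
ee_rot: [-0.044, 0.975, 0.009, 0.216]
ft_force: [0.3, -0.1, -0.3]
grip_width: 0.55
```

```bash
python3 - <<'E'
from h import *
o=manip.get_obs(); where(o); delta(o,B(-.4,-.3,16))
im,d=viewer.camera("wrist"); cv2.imwrite("pics/wrist7.png",im[:,:,::-1])
E
```

```text
t 8.57 TCP in block mm [-0.6 -0.4 34.8] F block [ 0.1 -0.1 -0.4] tq [-0.03  0.44 -0.04] w 0.55
shift in tool [-0.0002  0.0001  0.0188] rotvec deg [-0.03 -0.02  0.07]
```

View pics/wrist7.png

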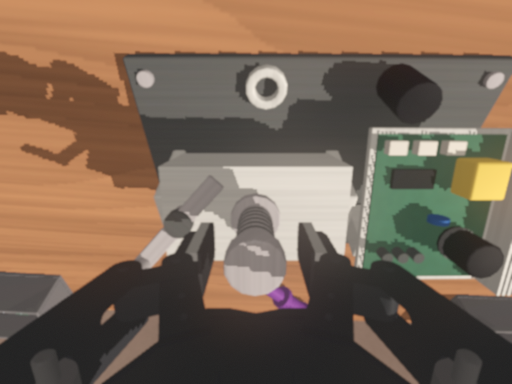

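The handle at about (257,225) is centred between the fingers (inner edges about 213 and 301), and the left finger clears the keeper. I'll go down the last 18 mm and close gently.

Request:
{"fn": "move_arm", "kwargs": {
  "deltas": [
    [0, 0, 0.009, 0, 0, 0, 0.1],
    [0, 0, 0.009, 0, 0, 0, 0.1],
    [0, 0, 0, 0, 0, 0, 0.1],
    [0, 0, 0, 0, 0, 0, -0.3],
    [0, 0, 0, 0, 0, 0, -0.3]
  ],
  "force": 20
}}

```text
clock: 9.25
position: [0.5712, -0.0419, 0.1098]
ee_rot: [-0.044, 0.975, 0.01, 0.216]
ft_force: [0.0, 0.8, -0.1]
grip_width: 0.35
```

```bash
python3 - <<'E'
from h import *
o=manip.get_obs(); where(o); delta(o,B(-.4,-.3,16))
im,d=viewer.camera("wrist"); cv2.imwrite("pics/wrist8.png",im[:,:,::-1])
E
```

```text
t 9.25 TCP in block mm [-0.3 -0.3 17.1] F block [ 0.   0.8 -0.2] tq [ 0.01  0.42 -0.01] w 0.35
shift in tool [ 0.0001 -0.      0.0011] rotvec deg [0.03 0.03 0.04]
```

View pics/wrist8.png

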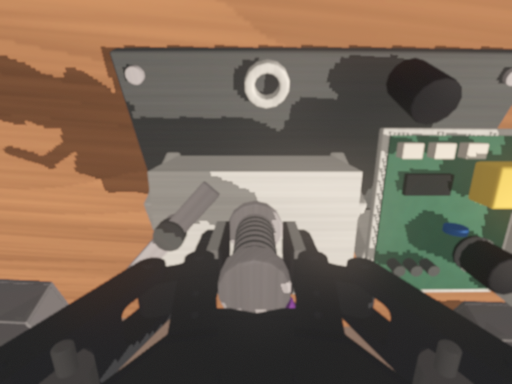

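The fingers straddle the ribbed handle (x about 230 and 285, handle at 256), clear of the keeper. Closing now.

Request:
{"fn": "move_arm", "kwargs": {
  "deltas": [
    [0, 0, 0, 0, 0, 0, -1],
    [0, 0, 0, 0, 0, 0, -1],
    [0, 0, 0, 0, 0, 0, -1],
    [0, 0, 0, 0, 0, 0, -1],
    [0, 0, 0, 0, 0, 0, -1]
  ],
  "force": 25
}}

```text
clock: 9.93
position: [0.5713, -0.042, 0.1096]
ee_rot: [-0.044, 0.975, 0.01, 0.216]
ft_force: [-3.8, -0.7, 5.1]
grip_width: 0.305
```

```bash
python3 - <<'E'
from h import *
o=manip.get_obs(); where(o); delta(o,B(-.4,-.3,16))
E
```

```text
t 9.93 TCP in block mm [-0.2 -0.4 17. ] F block [-1.3 -0.4  6.2] tq [-0.04  0.61  0.04] w 0.305
shift in tool [0.0002 0.0001 0.001 ] rotvec deg [0.01 0.02 0.04]
```

Request:
{"fn": "move_arm", "kwargs": {
  "deltas": [
    [0, 0, 0, 0, 0, 0, -1],
    [0, 0, 0, 0, 0, 0, -1]
  ]
}}

```text
clock: 10.18
position: [0.5713, -0.042, 0.1096]
ee_rot: [-0.044, 0.975, 0.01, 0.216]
ft_force: [-4.6, -0.9, 6.2]
grip_width: 0.299
```

```bash
python3 - <<'E'
from h import *
o=manip.get_obs(); where(o); delta(o,B(-.4,-.3,16))
im,d=viewer.camera("wrist"); cv2.imwrite("pics/w9c.png",cv2.resize(im[180:330,150:360],None,fx=3.8,fy=3.8,interpolation=2)[:,:,::-1])
im,d=viewer.camera("side"); cv2.imwrite("pics/side9.png",cv2.resize(im[120:240,220:350],None,fx=5,fy=5,interpolation=2)[:,:,::-1])
E
```

```text
t 10.18 TCP in block mm [-0.3 -0.4 17. ] F block [-1.5 -0.5  7.6] tq [-0.01  0.58  0.01] w 0.299
shift in tool [0.0001 0.0001 0.001 ] rotvec deg [0.   0.02 0.04]
```

View pics/w9c.png

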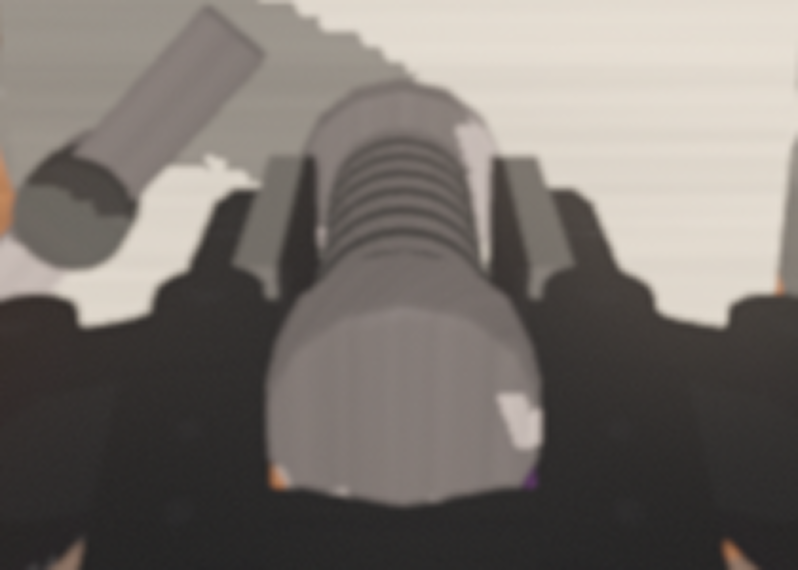

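View pics/side9.png

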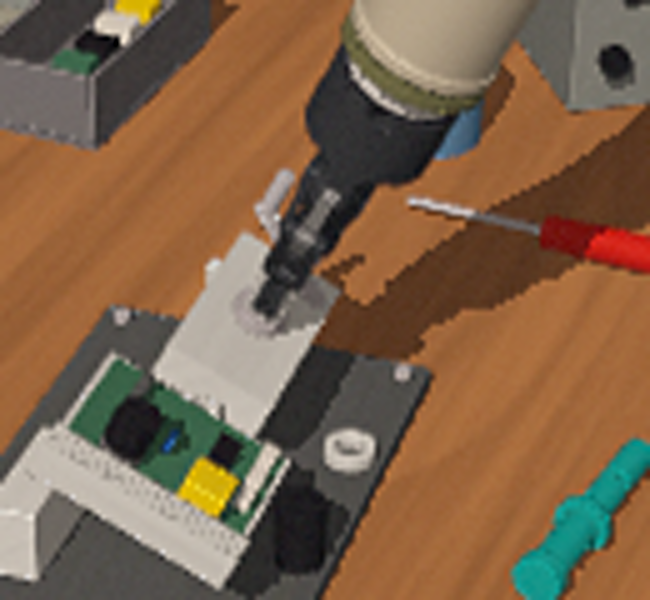

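In the crop the pads (inner edges about x=315 and 492) stand off the handle (330–478), and the upper fingers bear on the 30 mm head. That fits the opening reading of 26 mm and the 7 N axial push. So the grip is too high. I'll reopen slightly, go down 5 mm, and close again.

Request:
{"fn": "move_arm", "kwargs": {
  "deltas": [
    [0, 0, 0, 0, 0, 0, -0.2],
    [0, 0, 0, 0, 0, 0, -0.2],
    [0, 0, 0.003, 0, 0, 0, -0.2],
    [0, 0, 0.003, 0, 0, 0, -0.2],
    [0, 0, 0, 0, 0, 0, -0.2],
    [0, 0, 0, 0, 0, 0, -0.2]
  ],
  "force": 20
}}

```text
clock: 11.02
position: [0.5735, -0.0418, 0.1037]
ee_rot: [-0.044, 0.975, 0.01, 0.216]
ft_force: [0.3, -0.5, -0.0]
grip_width: 0.401
```

```bash
python3 - <<'E'
from h import *
o=manip.get_obs(); where(o); delta(o,B(-.4,-.3,12))
im,d=viewer.camera("wrist"); cv2.imwrite("pics/w10c.png",cv2.resize(im[180:330,150:360],None,fx=3.8,fy=3.8,interpolation=2)[:,:,::-1])
c=viewer.calibration("wrist");Tc=c["T_tool_cam"]
uv=np.array([(u,v) for u in range(190,330) for v in range(200,330) if 0.02<d[v,u]<.22])
P=(rays(c,uv)*d[uv[:,1],uv[:,0]][:,None])@Tc[:3,:3].T+Tc[:3,3]; P*=1000
col=im[uv[:,1],uv[:,0]].astype(int)
for a in range(-90,5,5):
    m=(P[:,2]>=a)&(P[:,2]<a+5)
    y=P[m,1]; dk=col[m].max(1)<90
    l=y[dk&(y<-8)]; r=y[dk&(y>8)]
    print(a,len(l),len(r),(np.percentile(l,98) if len(l)>3 else None),(np.percentile(r,2) if len(r)>3 else None))
E
```

```text
t 11.03 TCP in block mm [-0.7 -0.4 10.7] F block [ 0.2 -0.5 -0.1] tq [-0.01  0.43  0.02] w 0.401
shift in tool [-0.0003  0.0001 -0.0013] rotvec deg [-0.01 -0.02  0.05]
-90 255 349 -9.77403091661416 10.739369635769537
-85 389 505 -8.501365325090738 8.59025895232074
-80 366 484 -8.195044208881946 8.353921512056688
-75 328 437 -8.379173872461104 8.587943976210237
-70 170 225 -13.707230080528996 14.764466229760188
-65 8 12 -14.615910831545419 15.727579145589651
-60 88 140 -16.646762212910858 17.55803216497207
-55 148 202 -16.55000646400523 17.997232092929988
-50 170 224 -14.371862848950288 19.088525428308866
-45 121 132 -18.072657195425098 19.05868044293303
-40 224 231 -16.56728065041414 17.461840218157235
-35 92 98 -8.644596571044524 8.784047778660259
-30 123 117 -8.691189721935077 17.420269587910543
-25 117 95 -8.835756485716534 17.422001027850957
-20 108 93 -8.592976380958028 17.44220172784631
-15 82 72 -16.46335641320763 17.390572222537294
-10 48 13 -8.343218349797565 17.528404643933158
-5 10 0 -16.550554480262406 None
0 0 0 None None
```

View pics/w10c.png

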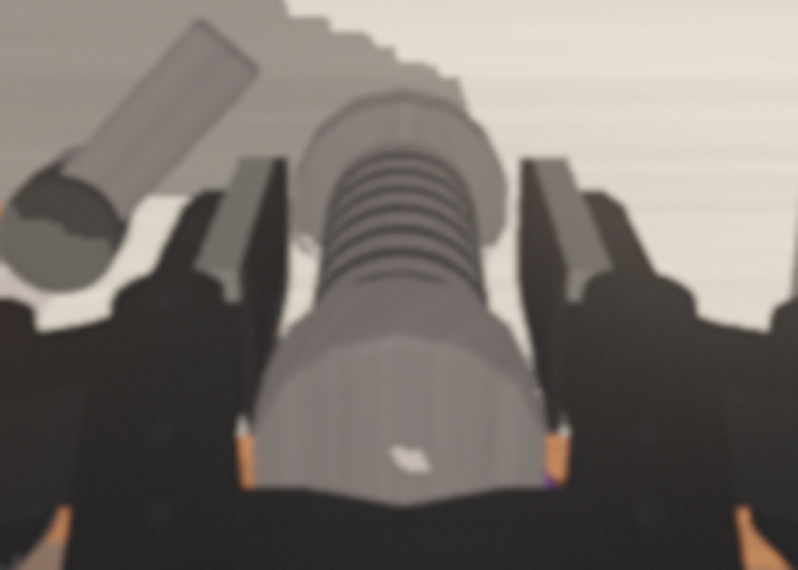

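The wrist depth shows the pads reach from the tip to about 40 mm behind the TCP. At TCP z = 10.7 mm they end at about 51 mm, below the head (55 mm) and above the collar (8 mm). Closing.

Request:
{"fn": "move_arm", "kwargs": {
  "deltas": [
    [0, 0, 0, 0, 0, 0, -0.4],
    [0, 0, 0, 0, 0, 0, -0.4],
    [0, 0, 0, 0, 0, 0, -1],
    [0, 0, 0, 0, 0, 0, -1],
    [0, 0, 0, 0, 0, 0, -1],
    [0, 0, 0, 0, 0, 0, -1]
  ],
  "force": 25
}}

```text
clock: 11.82
position: [0.5737, -0.0417, 0.1039]
ee_rot: [-0.044, 0.975, 0.01, 0.216]
ft_force: [-2.5, -1.1, 3.9]
grip_width: 0.289
```

```bash
python3 - <<'E'
from h import *
o=manip.get_obs(); where(o); delta(o,B(-.4,-.3,11))
im,d=viewer.camera("wrist"); cv2.imwrite("pics/w11c.png",cv2.resize(im[180:330,150:360],None,fx=3.8,fy=3.8,interpolation=2)[:,:,::-1])
E
```

```text
t 11.82 TCP in block mm [-0.5 -0.4 10.8] F block [-0.7 -0.9  4.6] tq [-0.22  0.52 -0.04] w 0.289
shift in tool [-0.0001  0.0001 -0.0002] rotvec deg [-0.   -0.    0.05]
```

View pics/w11c.png

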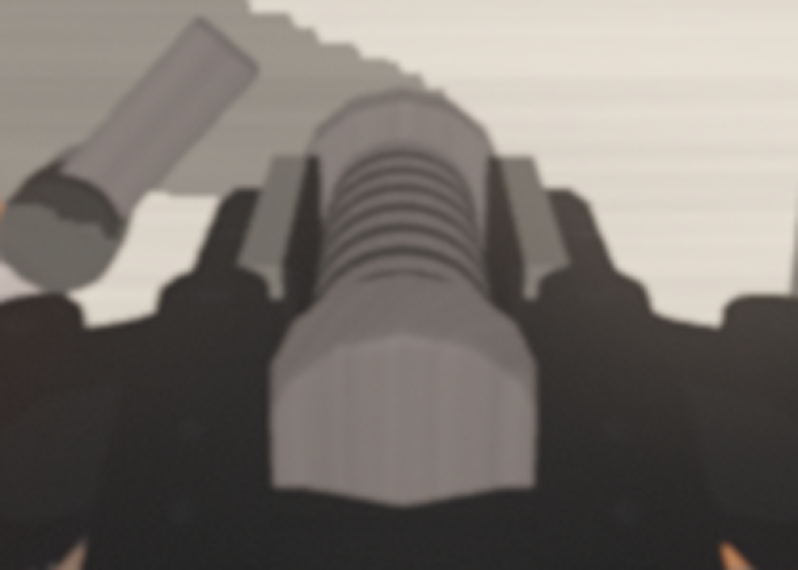

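The opening stopped at 24.6 mm (handle is 22 mm) and there is still a gap of about 12 px at each side of the handle. So the finger roots are on the 30 mm head, not on the handle. With the tool along the pin, the head always lies between the fingers. I'll release, rise, and come in with the tool tilted about the jaw axis so that only the pads meet the handle.

Request:
{"fn": "move_arm", "kwargs": {
  "deltas": [
    [0, 0, 0, 0, 0, 0, -0.2],
    [0, 0, 0, 0, 0, 0, -0.2],
    [0, 0, -0.015, 0, 0, 0, -0.2],
    [0, 0, -0.02, 0, 0, 0, 0.1],
    [0, 0, -0.025, 0, 0, 0, 0.1],
    [0, 0, -0.025, 0, 0, 0, 0.1],
    [0, 0, -0.01, 0, 0, 0, 0.1],
    [0, 0, 0, 0, 0, 0, 0.1]
  ],
  "force": 20
}}

```text
clock: 12.88
position: [0.5337, -0.0451, 0.19]
ee_rot: [-0.044, 0.975, 0.01, 0.216]
ft_force: [-0.7, -0.3, 0.4]
grip_width: 0.554
```

```bash
cat >> h.py <<'E'
def RTa(a):
    a=np.radians(a); return np.c_[-np.cos(a)*xB+np.sin(a)*zB, yB, -(np.cos(a)*zB+np.sin(a)*xB)]
E
python3 - <<'E'
from h import *
o=manip.get_obs(); where(o); print(o["joint_pos"].round(2)); delta(o,B(0,0,105),RTa(55)); 
print(RTa(55)[:,2], B(0,0,32)-RTa(55)[:,2]*.25)
im,d=viewer.camera("wrist"); cv2.imwrite("pics/wrist12.png",im[:,:,::-1])
E
```

```text
t 12.88 TCP in block mm [-5.000e-01 -1.000e-01  1.058e+02] F block [-0.5 -0.2  0.7] tq [-0.03  0.48 -0.  ] w 0.554
[-0.91 -0.29  0.84  2.16  0.28  0.75  1.46]
shift in tool [-0.0005  0.0001  0.0008] rotvec deg [3.000e-02 5.503e+01 6.000e-02]
[-0.49797637 -0.04493927 -0.8660254 ] [ 0.68966338 -0.03089259  0.33985644]
```

View pics/wrist12.png

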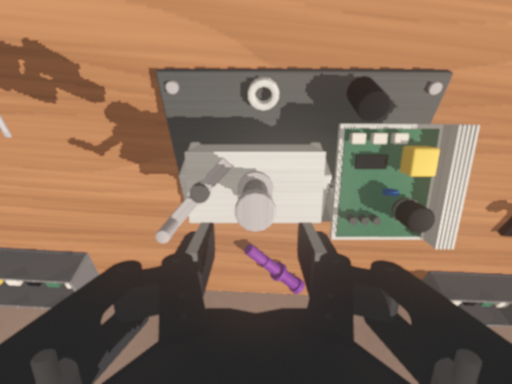

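The pin is still home and undisturbed (head at (255,208)), and the keeper still points clear. Now I'll turn the tool 55° about its y axis.

Request:
{"fn": "move_arm", "kwargs": {
  "deltas": [
    [0, 0, 0, 0, 8, 0, 0.1],
    [0, 0, 0, 0, 8, 0, 0.1],
    [0, 0, 0, 0, 8, 0, 0.1],
    [0, 0, 0, 0, 0, 0, 0.1]
  ]
}}

```text
clock: 13.42
position: [0.5336, -0.046, 0.1873]
ee_rot: [-0.046, 0.999, -0.006, 0.016]
ft_force: [0.3, 1.0, -1.2]
grip_width: 0.552
```

```bash
python3 - <<'E'
from h import *
o=manip.get_obs(); where(o); print(o["joint_pos"].round(2)); delta(o,B(0,0,105),RTa(55)); 
E
```

```text
t 13.43 TCP in block mm [ -1.8  -1.  103.4] F block [-0.1  0.9 -1.3] tq [-0.05  0.07  0.02] w 0.552
[-1.    0.24  1.15  1.83 -0.23  1.18  1.87]
shift in tool [-0.001   0.001  -0.0022] rotvec deg [-0.75 31.82 -0.14]
```

Request:
{"fn": "move_arm", "kwargs": {
  "deltas": [
    [0, 0, 0, -0.25, 8, 0, 0.1],
    [0, 0, 0, -0.25, 8, 0, 0.1],
    [0, 0, 0, -0.25, 8, 0, 0.1],
    [0, 0, 0, 0, 8, 0, 0.1],
    [0, 0, 0, 0, 0, 0, 0.1],
    [0, 0, 0, 0, 0, 0, 0.1]
  ]
}}

```text
clock: 14.18
position: [0.5326, -0.0476, 0.191]
ee_rot: [-0.042, 0.966, -0.006, -0.255]
ft_force: [-0.3, 0.2, 0.6]
grip_width: 0.55
```

```bash
python3 - <<'E'
from h import *
o=manip.get_obs(); where(o); print(o["joint_pos"].round(2)); delta(o,B(0,0,105),RTa(55)); 
im,d=viewer.camera("wrist"); cv2.imwrite("pics/wrist13.png",im[:,:,::-1])
im,d=viewer.camera("side"); cv2.imwrite("pics/side13.png",im[:,:,::-1])
E
```

```text
t 14.18 TCP in block mm [ -1.2  -2.5 107.2] F block [0.  0.2 0.7] tq [ 0.03 -0.51  0.06] w 0.55
[-0.6   0.73  0.95  1.37 -0.38  1.81  2.02]
shift in tool [-0.0025  0.0025  0.0003] rotvec deg [0.6  0.44 0.01]
```

View pics/wrist13.png

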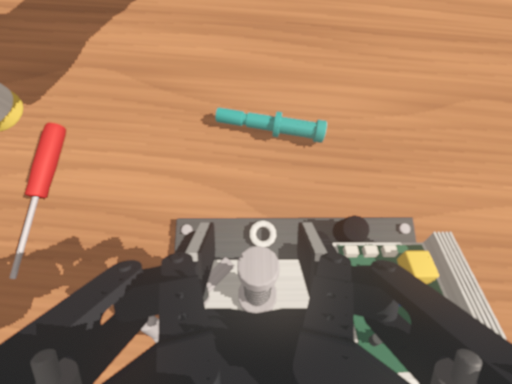

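View pics/side13.png

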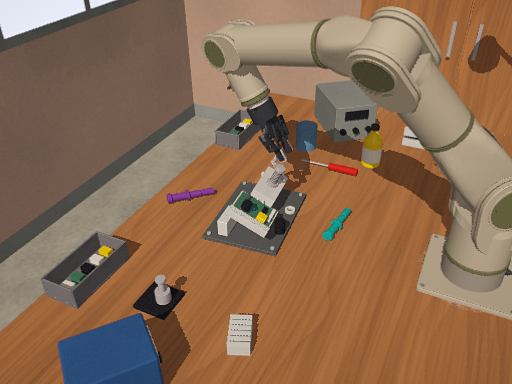

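The tilt was reached with the joints within range. In the wrist view the head at (258,272) lies between the fingers. Computing the descent.

```bash
python3 - <<'E'
from h import *
o=manip.get_obs()
delta(o,B(-5,-.3,70),RTa(55)); delta(o,B(-11.9,-.3,24),RTa(55))
E
```

```text
shift in tool [-0.0284  0.0013  0.0251] rotvec deg [0.64 0.44 0.07]
shift in tool [-0.0619  0.0009  0.0574] rotvec deg [0.64 0.44 0.07]
```

Request:
{"fn": "move_arm", "kwargs": {
  "deltas": [
    [0, 0.002, 0, 0.6, 0.4, 0, 0.1],
    [-0.009, 0, 0.008, 0, 0, 0, 0.1],
    [-0.009, 0, 0.008, 0, 0, 0, 0.1],
    [-0.01, 0, 0.009, 0, 0, 0, 0.1],
    [0, 0, 0, 0, 0, 0, 0.1],
    [0, 0, 0, 0, 0, 0, 0.1]
  ]
}}

```text
clock: 15.02
position: [0.5442, -0.0437, 0.1545]
ee_rot: [-0.044, 0.964, -0.012, -0.26]
ft_force: [0.7, -0.8, -0.9]
grip_width: 0.55
```

```bash
python3 - <<'E'
from h import *
o=manip.get_obs(); where(o); print(o["joint_pos"].round(2)); delta(o,B(-11.9,-.3,24),RTa(55)); 
im,d=viewer.camera("wrist"); cv2.imwrite("pics/wrist14.png",im[:,:,::-1])
E
```

```text
t 15.03 TCP in block mm [-5.9  0.3 69.1] F block [ 0.1 -0.9 -1.1] tq [ 0.05 -0.54  0.03] w 0.55
[-0.59  0.8   0.93  1.36 -0.41  1.77  2.02]
shift in tool [-0.0336 -0.0006  0.0306] rotvec deg [-0.02 -0.23  0.09]
```

View pics/wrist14.png

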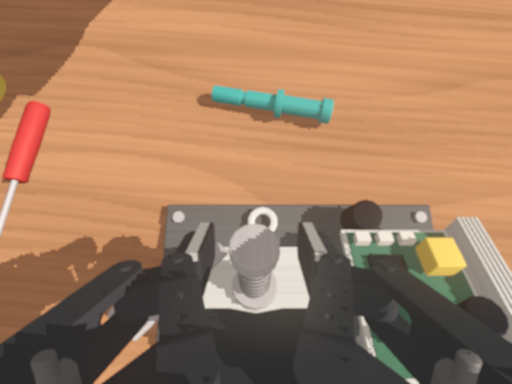

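The handle is centred (about 256) between the fingers. Continuing down to the handle.

Request:
{"fn": "move_arm", "kwargs": {
  "deltas": [
    [-0.009, 0, 0.008, 0, 0, 0, 0.1],
    [-0.009, 0, 0.008, 0, 0, 0, 0.1],
    [-0.008, -0.0005, 0.007, 0, -0.2, 0, 0.1],
    [-0.008, 0, 0.007, 0, 0, 0, 0.1],
    [0, 0, 0, 0, 0, 0, 0.1],
    [0, 0, 0, 0, 0, 0, -0.2],
    [0, 0, 0, 0, 0, 0, -0.2]
  ]
}}

```text
clock: 15.95
position: [0.5586, -0.0427, 0.1118]
ee_rot: [-0.044, 0.965, -0.011, -0.258]
ft_force: [0.3, 0.5, -0.4]
grip_width: 0.399
```

```bash
python3 - <<'E'
from h import *
o=manip.get_obs(); where(o); print(o["joint_pos"].round(2)); delta(o,B(-11.9,-.3,24),RTa(55)); 
im,d=viewer.camera("wrist"); cv2.imwrite("pics/w15c.png",cv2.resize(im[200:350,150:360],None,fx=3.8,fy=3.8,interpolation=2)[:,:,::-1])
im,d=viewer.camera("side"); cv2.imwrite("pics/side15.png",cv2.resize(im[120:240,220:350],None,fx=5,fy=5,interpolation=2)[:,:,::-1])
E
```

```text
t 15.95 TCP in block mm [-10.9   0.   24.3] F block [ 0.1  0.4 -0.5] tq [-0.02 -0.5   0.01] w 0.399
[-0.56  0.86  0.9   1.35 -0.44  1.72  2.02]
shift in tool [ 0.0003 -0.0003  0.001 ] rotvec deg [-0.    0.02  0.11]
```

View pics/w15c.png

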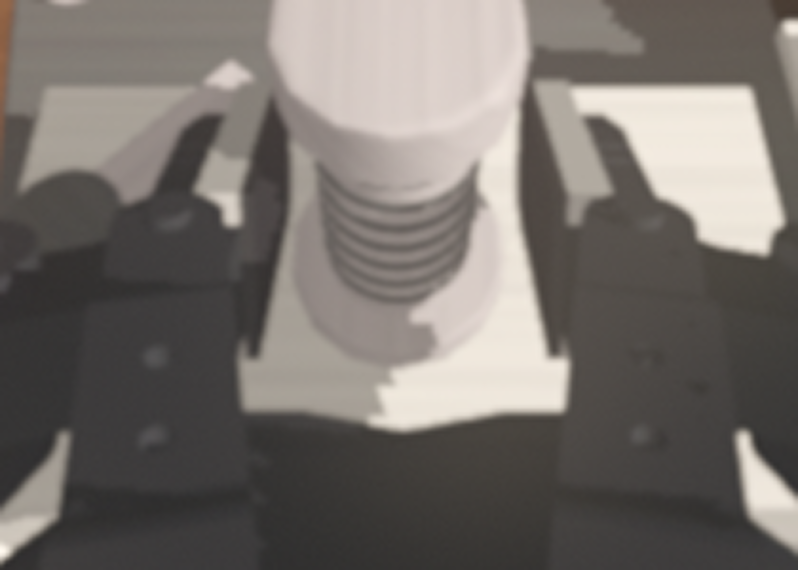

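View pics/side15.png

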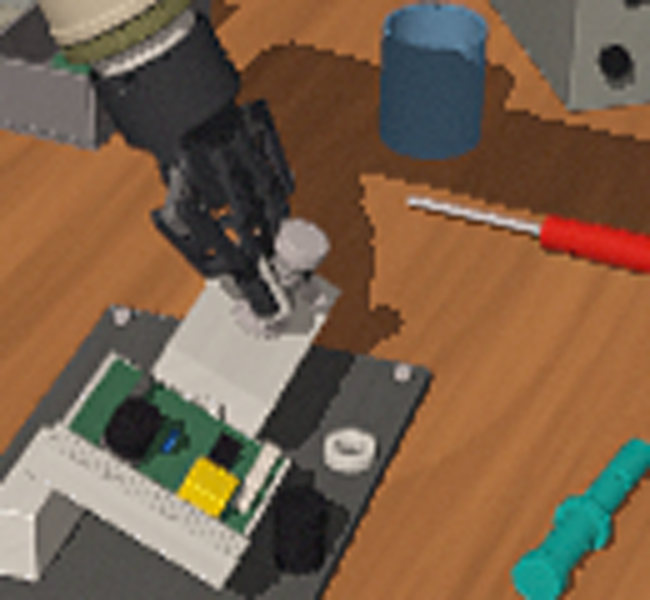

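The pads now straddle only the ribbed handle (handle mid 398, pad mid about 404 in the crop), with the head in front of and clear of the fingers. Closing gently.

Request:
{"fn": "move_arm", "kwargs": {
  "deltas": [
    [0, -0.0003, 0, 0, 0, 0, -0.4],
    [0, 0, 0, 0, 0, 0, -0.4],
    [0, 0, 0, 0, 0, 0, -1],
    [0, 0, 0, 0, 0, 0, -1],
    [0, 0, 0, 0, 0, 0, -1],
    [0, 0, 0, 0, 0, 0, -1]
  ],
  "force": 25
}}

```text
clock: 16.8
position: [0.5585, -0.0431, 0.1115]
ee_rot: [-0.044, 0.965, -0.012, -0.259]
ft_force: [1.1, -2.7, 1.8]
grip_width: 0.248
```

```bash
python3 - <<'E'
from h import *
o=manip.get_obs(); where(o); delta(o,B(-11.9,-.3,24),RTa(55)); 
im,d=viewer.camera("wrist"); cv2.imwrite("pics/w16c.png",cv2.resize(im[200:350,150:360],None,fx=3.8,fy=3.8,interpolation=2)[:,:,::-1])
E
```

```text
t 16.8 TCP in block mm [-11.1  -0.4  24.1] F block [ 1.5 -2.8  1.2] tq [-0.4  -0.55  0.22] w 0.248
shift in tool [0.0004 0.0001 0.0007] rotvec deg [-0.02 -0.01  0.1 ]
```

View pics/w16c.png

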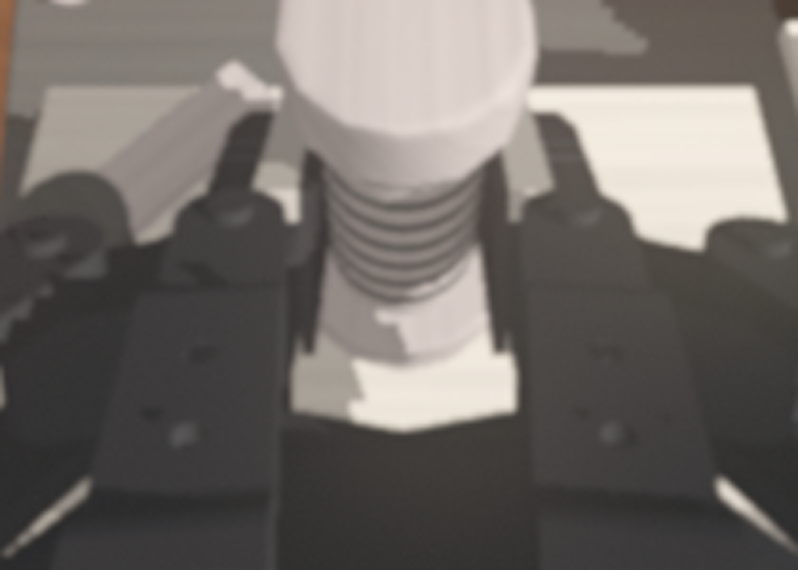

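The fingers stopped at 21 mm, on the handle, with a side force of only about 3 N. I'll draw the first 10 mm along the bore (tool direction 0.819, 0, −0.574).

Request:
{"fn": "move_arm", "kwargs": {
  "deltas": [
    [0, 0, 0, 0, 0, 0, -1],
    [0.0041, 0, -0.0029, 0, 0, 0, -1],
    [0.0041, 0, -0.0029, 0, 0, 0, -1],
    [0, 0, 0, 0, 0, 0, -1]
  ],
  "force": 40
}}

```text
clock: 17.35
position: [0.5542, -0.0433, 0.121]
ee_rot: [-0.044, 0.965, -0.011, -0.259]
ft_force: [1.0, -1.4, -0.6]
grip_width: 0.243
```

```bash
python3 - <<'E'
from h import *
o=manip.get_obs(); where(o); delta(o,B(-11.1,-.4,69.1),RTa(55)); 
im,d=viewer.camera("wrist"); cv2.imwrite("pics/w17c.png",cv2.resize(im[200:350,150:360],None,fx=3.8,fy=3.8,interpolation=2)[:,:,::-1])
E
```

```text
t 17.35 TCP in block mm [-11.   -0.1  34.5] F block [ 0.5 -1.5 -0.9] tq [-0.37 -1.06  0.21] w 0.243
shift in tool [ 0.0284 -0.0002 -0.0198] rotvec deg [ 0.01 -0.01  0.12]
```

View pics/w17c.png

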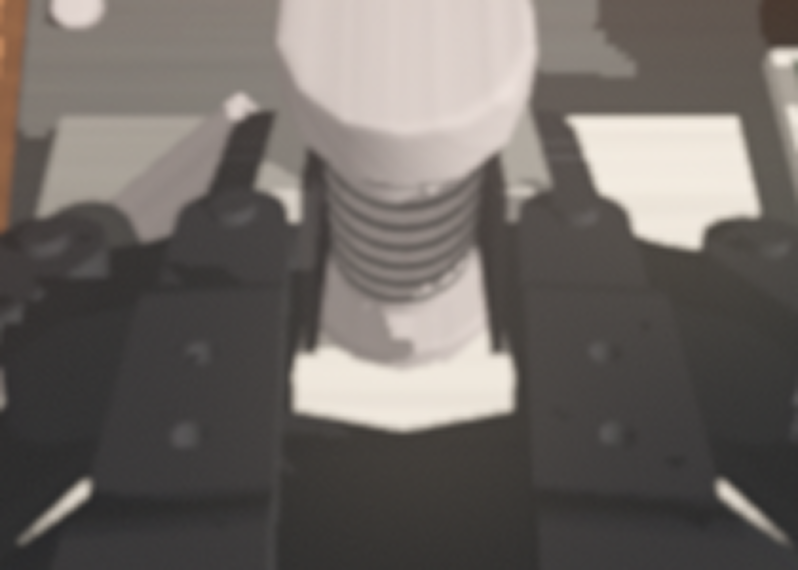

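The pin moved with the fingers: the collar is at the same spot in the crop, the block receded, and the wrist force stayed low. I'll draw the rest with a check partway.

Request:
{"fn": "move_arm", "kwargs": {
  "deltas": [
    [0.0041, 0, -0.0029, 0, 0, 0, -1],
    [0.0041, 0, -0.0029, 0, 0, 0, -1],
    [0.0041, 0, -0.0029, 0, 0, 0, -1],
    [0.0041, 0, -0.0029, 0, 0, 0, -1],
    [0, 0, 0, 0, 0, 0, -1],
    [0, 0, 0, 0, 0, 0, -1]
  ]
}}

```text
clock: 18.15
position: [0.5458, -0.044, 0.1388]
ee_rot: [-0.044, 0.965, -0.011, -0.259]
ft_force: [1.2, -0.9, -1.7]
grip_width: 0.241
```

```bash
python3 - <<'E'
from h import *
o=manip.get_obs(); where(o); print(o["joint_pos"].round(2)); delta(o,B(-11.1,-.4,68.6),RTa(55)); 
E
```

```text
t 18.15 TCP in block mm [-11.1  -0.1  54.2] F block [ 0.3 -1.  -2. ] tq [-0.06 -0.97  0.02] w 0.241
[-0.58  0.81  0.92  1.37 -0.42  1.74  2.02]
shift in tool [ 0.0118 -0.0003 -0.0082] rotvec deg [ 0.   -0.03  0.12]
```

Request:
{"fn": "move_arm", "kwargs": {
  "deltas": [
    [0.004, 0, -0.0028, 0, 0, 0, -1],
    [0.004, 0, -0.0028, 0, 0, 0, -1],
    [0.004, 0, -0.0028, 0, 0, 0, -1],
    [0, 0, 0, 0, 0, 0, -1],
    [0, 0, 0, 0, 0, 0, -1],
    [0, 0, 0, 0, 0, 0, -1],
    [0, 0, 0, 0, 0, 0, -1]
  ]
}}

```text
clock: 19.02
position: [0.5398, -0.0446, 0.1519]
ee_rot: [-0.044, 0.965, -0.011, -0.259]
ft_force: [-0.1, -0.2, -2.2]
grip_width: 0.244
```

```bash
python3 - <<'E'
from h import *
o=manip.get_obs(); where(o); print(o["joint_velocities"].round(4)); delta(o,B(-11.1,-.4,68.6),RTa(55)); 
im,d=viewer.camera("wrist"); cv2.imwrite("pics/wrist19.png",im[:,:,::-1]); np.savez("pics/w19.npz",im=im,d=d)
im,d=viewer.camera("side"); np.savez("pics/s19.npz",im=im,d=d); cv2.imwrite("pics/side19.png",cv2.resize(im[140:230,230:340],None,fx=6.5,fy=6.5,interpolation=2)[:,:,::-1])
im,d=viewer.camera("top"); cv2.imwrite("pics/top19.png",im[:,:,::-1])
E
```

```text
t 19.02 TCP in block mm [-11.   -0.2  68.7] F block [-1.1 -0.2 -2. ] tq [ 0.02 -0.93 -0.  ] w 0.244
[-0.0024 -0.0006  0.0001  0.0003 -0.0006 -0.0007 -0.0005]
shift in tool [-0.     -0.0002  0.0001] rotvec deg [-0.   -0.02  0.12]
```

View pics/side19.png

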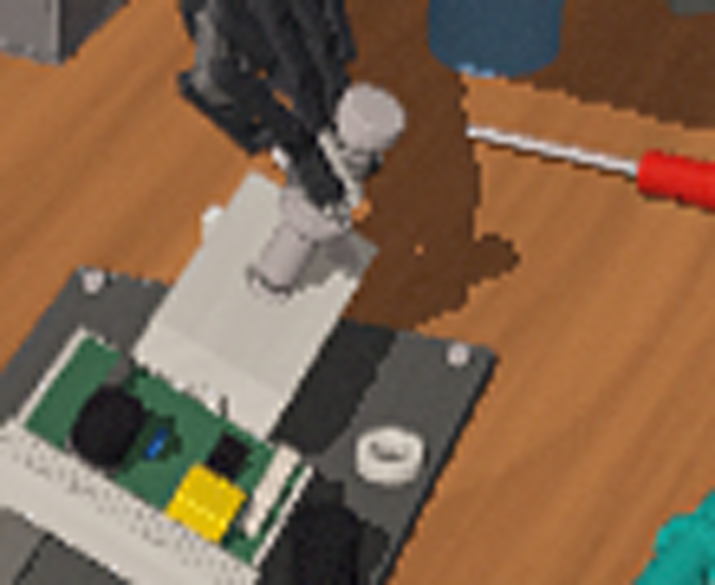

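View pics/wrist19.png

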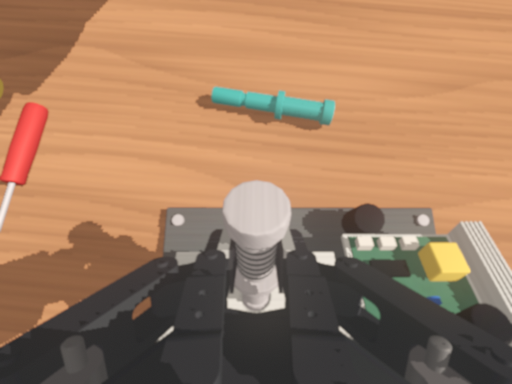

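View pics/top19.png

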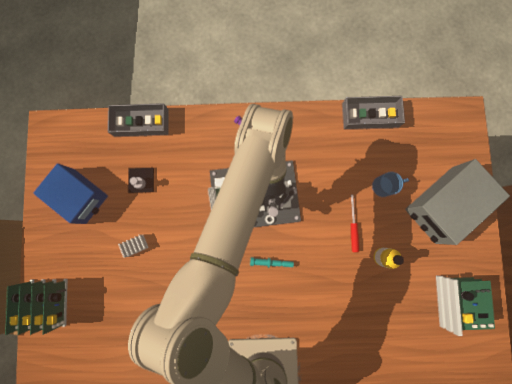

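The side crop shows the groove as a dark ring just at the block face (272,285), the shank and collar out, and the bystanders in place. I'll check the pin's head position, draw distance and axis against the images.

```bash
python3 - <<'E'
from h import *
o=manip.get_obs(); where(o)
f=np.load("pics/w19.npz");im,d=f["im"],f["d"]
uv=np.array([(u,v) for u in range(215,300) for v in range(175,262) if d[v,u]>.02])
X=cloud("wrist",d,uv,o); b=(X-O)@RB*1000
m=(np.abs(b[:,0])<20)&(np.abs(b[:,1])<20)&(b[:,2]>100)&(b[:,2]<120)
print("z hist",np.histogram(b[m,2],bins=np.arange(100,121,2)))
t=m&(b[:,2]>109); q=b[t]; A=np.c_[q[:,:2],np.ones(len(q))]
k=np.linalg.lstsq(A,q[:,2],rcond=None)[0]; r=q[:,2]-A@k; s=abs(r)<1.5; k=np.linalg.lstsq(A[s],q[s,2],rcond=None)[0]
print("head top plane slopes",k[:2].round(3),"z at axis",k[2].round(1),"centre",((q.max(0)+q.min(0))/2).round(1),"-> drawn",(k[2]-68).round(1))
c=project("wrist",np.array([B(0,0,112.5)]),o); print("predicted head-top px",c.round(1))
s=project("side",np.array([B(0,0,112.5),B(0,0,44.5),B(0,0,0)])); print(((s-[230,140]+.4)*6.5).round(0))
E
```

```text
t 19.18 TCP in block mm [-11.   -0.2  68.7] F block [-1.7  0.1 -3. ] tq [ 0.07 -0.99  0.01] w 0.242
z hist (array([  87,  207,  225,  148,  154,  552, 2574,   12,    0,    0]), array([100, 102, 104, 106, 108, 110, 112, 114, 116, 118, 120]))
head top plane slopes [-0.013 -0.001] z at axis 112.6 centre [ -0.2   0.4 111.8] -> drawn 44.6
predicted head-top px [[255.  206.2]]
[[370. 106.]
 [305. 215.]
 [265. 282.]]
```

```bash
python3 - <<'E'
from h import *
o=manip.get_obs()
P=[B(-26.3,-25,14.5),B(29.4,-76.3,44.5),B(0,-50,15)]
print("wrist",project("wrist",P,o).round(0)); s=project("side",P); print("side crop",((s-[230,140]+.4)*6.5).round(0))
im=np.load("pics/w19.npz")["im"]; cv2.imwrite("pics/w19k.png",cv2.resize(im[225:345,120:300],None,fx=4.4,fy=4.4,interpolation=2)[:,:,::-1])
E
```

```text
wrist [[223. 253.]
 [117. 321.]
 [184. 287.]]
side crop [[345. 262.]
 [304.  98.]
 [314. 204.]]
```

View pics/w19k.png

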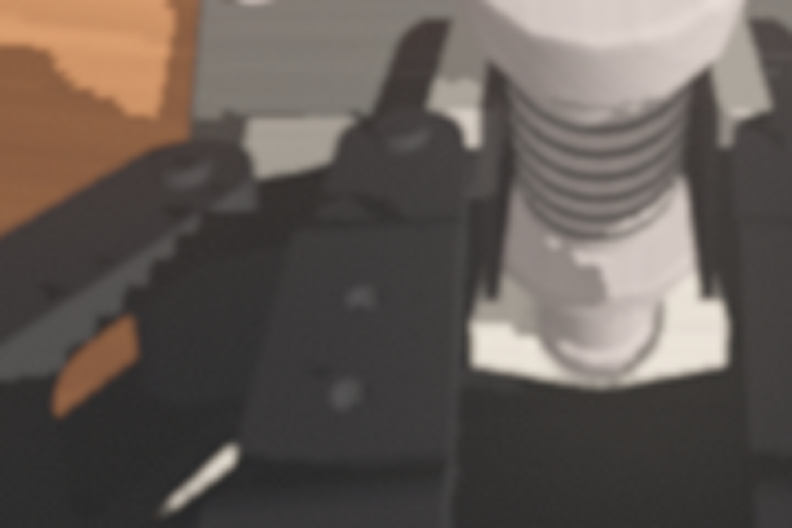

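The groove line shows just out of the bore. The keeper is now hidden behind the fingers. It was clear at the 10 mm draw, and the fingers have only moved away from it since. The arm is still, so I'll hand in.

```bash
python3 - <<'E'
from h import *
where(manip.get_obs()); print(manip.hand_in())
E
```

```text
t 19.18 TCP in block mm [-11.   -0.2  68.7] F block [-1.7  0.1 -3. ] tq [ 0.07 -0.99  0.01] w 0.242
the job is handed in; nothing more can be done
None
```

I swung the keeper clear by pushing its post uphill, gripped the pin by its ribbed handle and drew it until the groove was just out. I handed in at 19.2 s with the pin still gripped.

**Last checks**
- **Draw:** the wrist depth put the head's top 44.6 mm further out than at rest, the same distance the tool travelled. The groove is just out at 43 mm.
- **Alignment:** the tilt read from the head's top face was about 0.013 rad. The wrist force stayed at 3.5 N or less throughout the draw.
- **Grip:** the fingers closed to about 21 mm on the 22 mm handle, and the pin did not slip. The arm was at rest.
- **Keeper:** it measured about 0.92 rad right after the push, then 0.83 rad once the fingers had backed off (0.5 needed).
- **Bystanders:** all looked in place in the last views, judged by eye; I did not measure them again.

**What went wrong or stayed unchecked**
- **First two grips:** with the tool along the pin, the fingers stopped at about 25–26 mm on the 30 mm head instead of the handle, pushing up to about 8 N along the pin. I released both times and came in again with the tool tilted 55° uphill.
- **Keeper at the end:** the fingers hid it in the last pictures. It was clear after the first 10 mm of the draw, and the fingers only moved away from it after that.
- **Pin against jig:** I could not measure this force directly, only the wrist force.

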